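# Demould the round kernel

### The job

Swing the lid of the casting mould up by its bar handle and past vertical so that it stays open. Then lift out the round yellow kernel and set it down gently, flat side down, fully on the round cork mat, leaving the long kernel in its nest.

Things in the scene. Friction and masses are not known exactly. Their poses are not given: they have to be found in the camera images.
- mould: Aluminium clamshell mould fixed to the table: base block 120 (x) x 200 (y) x 40 mm high, origin at the centre of its underside. Hinge axis parallel to its y, at x +60, z +40.5 mm, the side away from the robot. Shut lid: same outline, 32 mm high, hollow, clear top. Two nests 12 mm deep in the base's top face: round at x 0, y +50 mm (round kernel), long at x 0, y -50 mm (long kernel).
- lid_bar (a point): Middle of the lid's handle, a round dark steel bar 12 mm thick along the mould's y; lid shut, it is at x -120, y 0, z +48.5 mm in the mould's frame, 180.2 mm from the hinge axis, on which radius it swings. The bar's middle 100 mm is free between its two arms, with a 54 mm gap to the lid's front wall. The point turns with the lid.
- lid (a joint): Angle of the lid (about 0.35 kg): 0 shut, grows as the bar swings up and away from the robot, 1.57 vertical, stop at 1.95. The hinge is nearly free: let go below about 1.3 the lid falls shut; let go past vertical it tips back onto its stop by itself.
- round_center (a point): Centre (half-way up) of the round kernel: yellow resin disc-like casting 44 mm in diameter, 34 mm high, flat underside, upright sides up to 27 mm and a bevelled top; about 50 g, loose. It stands in its nest with 22 mm above the mould's top face. z axis up through its top.
- long_center (a point): Centre (half-way up) of the long kernel: yellow resin block with rounded edges, 56 mm (mould's x) x 30 mm (y) x 34 mm high, loose in the other nest with 22 mm above the mould's top face. Stays there.
- mat: Round cork mat, 160 mm in diameter, 8 mm thick, fixed to the table; origin at the centre of its underside.
Things that resemble listed ones, but are neither listed nor needed, are in the scene too. Of the things shaped like the mat, the cork one is meant.

How it is judged:
By the outcome, as a careful person would: the job done as asked, in the order asked, and still so for the second after the job is handed in, with the robot touching nothing.
It also fails if it takes over 64 s, if anything falls off the work surface, if the arm or the gripper's body presses on something with over 40 N, if the wrist force passes 120 N, or if a joint passes its speed limit or range.

### The arm

A 6-joint arm with a two-finger parallel gripper is mounted at the origin on the work surface. World frame = base frame: x ahead of the robot, y to its left, z up, the work surface at z = 0. Lengths are in mm, angles in rad, forces in N, time in s.
With the tool pointing down it reaches from about 350 to 850 mm from the base axis. Payload 8.1 kg.
Tool frame: the origin (TCP) lies at the very end of the fingers, on their centre line; the grasp point (between the pads) lies 19 mm behind it; z points along the fingers, y is the line along which they close (so a half turn about z gives the same grasp; the last joint's range is limited). The gripper opens to 93 mm and grips with 3 to 60 N. Pads are 15 mm wide; open, the fingers measure 128 mm over their backs; the gripper's body (75 mm by 188 mm) begins 65 mm behind the grasp point.
Start: joints at [-1.345, 0.13, 1.488, -0, 1.523, -0.085], TCP at [183.512, -571.252, 218.635] pointing down, gripper open.
Joint ranges: [-2.96, 2.96], [-0.89, 2.26], [0.02, 2.5], [-1.34, 4.48], [0, 2.73], [-2.66, 2.66]. Speed limits (rad/s): [2.39, 2.39, 2.79, 3.14, 3.14, 3.14].

### API

Orientations are given as a unit quaternion [x, y, z, w].
In Python, from workcell import arm, grab_frame, order gives the robot as it stands.
- The arm moves only by the tool drive_tool, never from a script. Its argument "increments" is one flat list of numbers, 5 for each row, row after row: the opening in per cent of the stroke, from 0 (shut) to 100 (fully open), then the shift along the tool's x, y, z in mm, then the turn about the tool's z in degrees. In form: [fingers, dx, dy, dz, twist, fingers, dx, dy, dz, twist, ...]. A call has 1 to 12 rows; each row shifts and turns the commanded pose from where the row before left it, along the tool's axes as they then stand; what a row does not reach is not made up. A row lasts 1/10 s, in which the tool goes at most 50 mm and 8.59 degrees, less where a joint would pass 70% of its speed; a pose out of reach is approached as far as the arm can. A call with a gripper value outside its range is refused whole. The fingers move at their own pace and stop on an object; the grip force is fixed at half the most. Time passes only in rows, so rows that do not move let the fingers close. It gives the time, the measured TCP pose, the force, the opening and the grip force at its end, in the units of the state.
- arm.read_state(): the state, without advancing time (a new reading comes with each control period).
- grab_frame(name): name is "scene" or "top" or "wrist"; returns a dict with "pixels" (400x640x3 uint8, red, green, blue), "camera_matrix" (3x3 intrinsics, pixels), "cam_to_world" (4x4, takes a point from camera to world coordinates). Camera axes: x right, y down, z forward; pixel columns grow to the right and rows downward; lengths in mm; the calibration is good to about 2 mm. A picture is of the moment at which its call begins. There is no depth.
- order.job_done(): hands the job in; it is judged then, once.
The state is a dict: "time_s": time; "joint_pos": joint angles; "qvel": joint speeds; "effort": joint torques, N m; "ee_pos": TCP position; "ee_rot": TCP orientation; "ft_force": force on the tool from outside, world axes, zero at the start; "moment": the same for the moment, N m; "grip_width": finger opening in mm; "gripper_force": force on a finger pad.
Only numpy, scipy, OpenCV 4.12 (cv2) and the standard library are available. Lean on these libraries where they do the work, as an engineer would, in place of code of your own. Each camera call takes 0.05 s, during which the arm holds its last target. There are 200 camera calls.

## Working session

There is one attempt and no reset: what is moved stays moved. The work goes in short steps, Python scripts to look and compute and a tool call to move; the robot and the scene stay as the last step left them, time stands still between calls to the robot, and variables do not carry over. Pictures are saved under pics/ and viewed, at most 10 in all, crops included, and the job is handed in when it is done.

Besides the shell and the picture viewer there is one more tool, called after ">>>" as name(argument=value, ...) on one line, values as JSON. drive_tool: Moves the arm, as the interface text tells. Its arguments: {"type":"object","properties":{"increments":{"type":"array"}},"required":["increments"]}

```bash
mkdir -p pics; ls; cat > h.py <<'E'
import numpy as np, cv2
from workcell import arm, grab_frame, order
def save(f,n): cv2.imwrite('pics/'+n, f['pixels'][:,:,::-1])
def ray(f,uv):
    K=np.array(f['camera_matrix']);T=np.array(f['cam_to_world'])
    d=T[:3,:3]@np.linalg.solve(K,[uv[0],uv[1],1]); return T[:3,3],d/np.linalg.norm(d)
def onz(f,uv,z):
    o,d=ray(f,uv); return o+d*(z-o[2])/d[2]
def proj(f,p):
    K=np.array(f['camera_matrix']);T=np.linalg.inv(np.array(f['cam_to_world']))
    q=K@(T[:3,:3]@np.array(p)+T[:3,3]); return q[:2]/q[2]
def tri(f,a,g,b):
    o,d=ray(f,a);p,e=ray(g,b)
    s=np.linalg.lstsq(np.c_[d,-e],p-o,rcond=None)[0]
    A,B=o+d*s[0],p+e*s[1]; return (A+B)/2,np.linalg.norm(A-B)
E
python3 - <<'E'
from h import *
np.set_printoptions(precision=3,suppress=True)
a=grab_frame('scene');b=grab_frame('top')
cv2.imwrite('pics/scene0.png',a['pixels'][:,:,::-1]);cv2.imwrite('pics/top0.png',b['pixels'][:,:,::-1])
for f in(a,b):print(np.array(f['cam_to_world']),np.array(f['camera_matrix']))
import pickle;pickle.dump((a,b),open('f0.pkl','wb'))
print(arm.read_state())
E
```

```text
pics
[[   0.316    0.674   -0.668 1336.725]
 [   0.949   -0.239    0.208 -132.476]
 [  -0.02    -0.7     -0.714  843.205]
 [   0.       0.       0.       1.   ]] [[503.177   0.    324.546]
 [  0.    503.177 206.92 ]
 [  0.      0.      1.   ]]
[[   0.016   -0.995    0.102  464.498]
 [  -1.      -0.016    0.006   63.926]
 [  -0.005   -0.102   -0.995 1083.467]
 [   0.       0.       0.       1.   ]] [[425.594   0.    311.099]
 [  0.    425.594 194.19 ]
 [  0.      0.      1.   ]]
{'time_s': 0.1, 'joint_pos': array([-1.345,  0.131,  1.489,  0.   ,  1.523, -0.085]), 'qvel': array([-0.   , -0.001, -0.003,  0.002,  0.003,  0.002]), 'effort': array([  0.002, -56.134, -49.31 ,   0.077,   0.029,  -0.   ]), 'ee_pos': array([ 183.404, -570.743,  217.701]), 'ee_rot': array([ 0.988,  0.155, -0.   , -0.001]), 'ft_force': array([-0.28 , -0.054, -0.119]), 'moment': array([-0.028, -0.008, -0.01 ]), 'gripper_force': 0.0, 'grip_width': 93.11644725414665}
```

View pics/scene0.png

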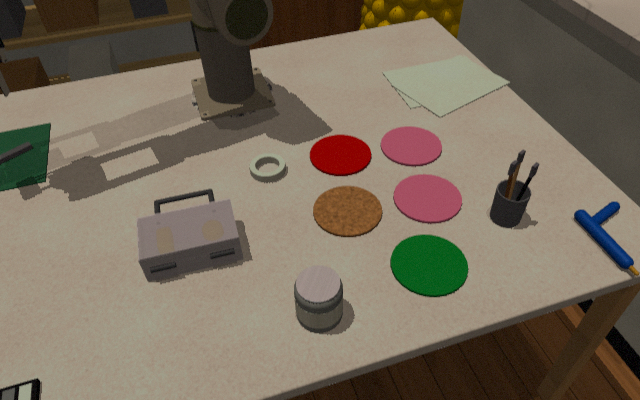

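View pics/top0.png

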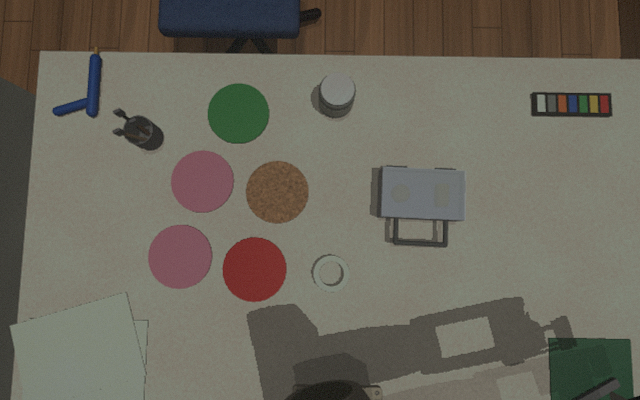

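Scene view: mould at (190,240) with its bar at (185,197). The discs are red (340,155), pink (411,146) and (428,198), green (429,264) and cork (347,210). In the top view the mould is at (423,193), its bar at (420,243) and cork at (277,191). Only the disc at (277,191) is speckled brown cork, so it fits the description. I'll confirm it in a crop along with the bar.

```bash
python3 - <<'E'
from h import *
import pickle
a,b=pickle.load(open('f0.pkl','rb'))
A=a['pixels'][180:290,130:250,::-1];B=b['pixels'][155:255,370:475,::-1];C=b['pixels'][150:235,230:320,::-1];D=a['pixels'][180:240,305:390,::-1]
r=lambda i,w,h:cv2.convertScaleAbs(cv2.resize(i,(w,h),interpolation=cv2.INTER_CUBIC),alpha=1.4)
top=np.hstack([r(A,400,367),r(B,385,367)]);bot=np.hstack([r(C,240,227),r(D,321,227)])
bot=np.hstack([bot,np.zeros((227,785-561,3),np.uint8)])
cv2.imwrite('pics/crop1.png',np.vstack([top,bot]))
# cork
for n,f in(('scene',a),('top',b)):
    hsv=cv2.cvtColor(f['pixels'],cv2.COLOR_RGB2HSV)
    m=cv2.inRange(hsv,(8,90,60),(20,220,255)); m=cv2.morphologyEx(m,cv2.MORPH_CLOSE,np.ones((5,5)))
    for c in cv2.findContours(m,0,2)[0]:
        if 1500<cv2.contourArea(c)<5000:
            e=cv2.fitEllipse(c);print(n,e,onz(f,e[0],8))
            if n=='scene':es=e[0]
            else:et=e[0]
print(tri(a,es,b,et))
E
```

```text
scene ((549.5205078125, 332.42242431640625), (49.04069900512695, 69.37672424316406), 52.84959411621094) [1002.38130914  400.00315268    8.        ]
scene ((557.1954345703125, 480.4002685546875), (77.67446899414062, 380.783203125), 22.972476959228516) [1218.34953505  258.43454659    8.        ]
scene ((347.1419677734375, 210.89651489257812), (50.20726776123047, 68.79193878173828), 91.43644714355469) [584.67564973 155.27336478   8.        ]
scene ((83.64485931396484, 21.75051498413086), (39.22408676147461, 199.97509765625), 83.65705108642578) [-655.97420409 -428.98030065    8.        ]
top ((276.7300720214844, 191.63775634765625), (60.36850357055664, 61.116180419921875), 56.41220474243164) [580.31501257 158.27546338   8.        ]
(array([553.19915151, -66.92683692, 540.18355546]), np.float64(361.264568480443))
```

View pics/crop1.png

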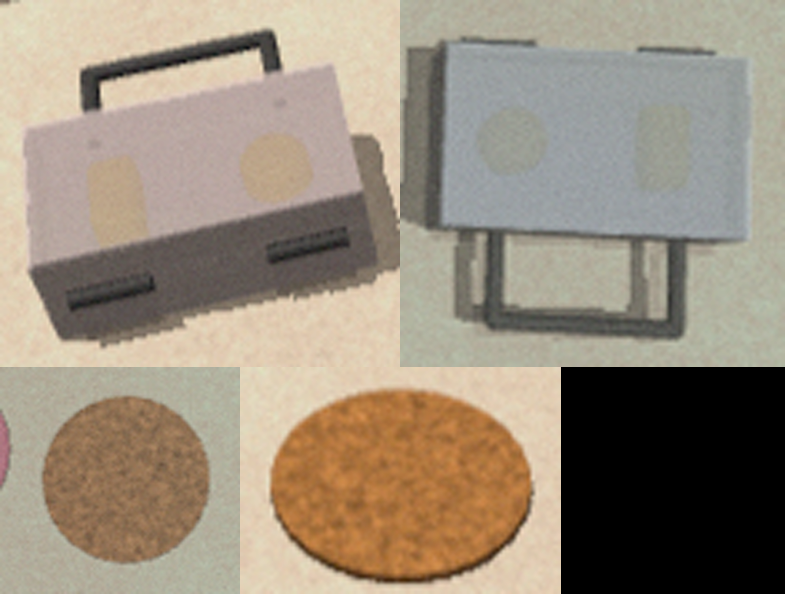

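The crop confirms it: the brown speckled disc with a cork rim is at top (277,191), scene (347,210). The bar runs in the scene crop from (92,76) to (266,38), and in the top crop from (493,322) to (676,327). Round kernel is at top crop (512,141), the long one at (663,147).

```bash
python3 - <<'E'
from h import *
import pickle
np.set_printoptions(precision=1,suppress=True)
a,b=pickle.load(open('f0.pkl','rb'))
S=lambda x,y:(130+x/3.333-.5,180+y/3.336-.5)
T=lambda x,y:(370+(x-400)/3.667-.5,155+y/3.67-.5)
R=tri(a,S(92,76),b,T(676,327));L=tri(a,S(266,38),b,T(493,322));print('bar',R,L,(R[0]+L[0])/2,np.degrees(np.arctan2(*(L[0]-R[0])[:2])))
cs=[((335,67),(441,225)),((24,130),(748,240)),((360,195),(444,42)),((33,268),(748,60))]
P=[]
for s,t in cs:
    q=tri(a,S(*s),b,T(*t));P.append(q[0]);print('lid',q,onz(b,T(*t),72.5))
print('mean',np.mean(P,0))
print('round',tri(a,S(277,168),b,T(512,141)),'long',tri(a,S(117,200),b,T(663,147)))
print('cork',tri(a,(347.1,210.5),b,(276.7,191.6)),tri(a,(346.8,209.5),b,(276.7,191.6)))
s=arm.read_state();from scipy.spatial.transform import Rotation as Ro
print(Ro.from_quat(s['ee_rot']).as_matrix())
w=grab_frame('wrist');print(np.array(w['cam_to_world']),s['ee_pos'],w['camera_matrix'])
E
```

```text
bar (array([ 456.4, -252.5,   51.6]), np.float64(0.8399137266931817)) (array([ 457.5, -134.1,   49.9]), np.float64(1.5781251994037155)) [ 457.  -193.3   50.7] 0.5234880365998753
lid (array([519.9, -96.3,  67.6]), np.float64(0.27298990564710823)) [519.6 -95.6  72.5]
lid (array([ 513.2, -294.7,   70.6]), np.float64(0.4983741292818483)) [ 513.1 -293.8   72.5]
lid (array([ 639.3, -100.5,   70.8]), np.float64(5.190199233602595)) [639.5 -97.6  72.5]
lid (array([ 630.9, -297. ,   71.1]), np.float64(0.537227259752529)) [ 630.7 -296.2   72.5]
mean [ 575.8 -197.1   70. ]
round (array([ 577.6, -147.4,   47.6]), np.float64(1.0075198469568278)) long (array([ 574.8, -246.8,   51.5]), np.float64(1.2854587834350977))
cork (array([580.5, 157.7,   4.6]), np.float64(1.8867522120017133)) (array([580.1, 157.3,   7.8]), np.float64(2.243551437091749))
[[ 1.   0.3 -0. ]
 [ 0.3 -1.   0. ]
 [ 0.  -0.  -1. ]]
[[   0.3   -0.9   -0.2  248.5]
 [  -1.    -0.3   -0.1 -550.7]
 [  -0.     0.2   -1.   384.5]
 [   0.     0.     0.     1. ]] [ 183.4 -570.7  217.7] [[338.6   0.  321.1]
 [  0.  338.6 203.2]
 [  0.    0.    1. ]]
```

>>> drive_tool(increments=[45,0,0,0,-7.8,45,0,0,0,-7.8,45,0,0,0,-7.8,45,0,0,0,-7.8,45,0,0,0,-7.8,45,0,0,0,-7.8,45,0,0,0,-7.8,45,0,0,0,-7.8,45,0,0,0,-8])

```text
time_s: 1.05
ee_pos: [183.5, -571.0, 218.2]
ee_rot: [0.716, 0.698, 0.0, -0.0]
ft_force: [0.1, 0.1, 0.1]
grip_width: 41.8
gripper_force: 0.0
```

>>> drive_tool(increments=[45,32,21.8,5,0,45,32,21.8,5,0,45,32,21.8,5,0,45,32,21.8,5,0,45,32,21.8,5,0,45,32,21.8,5,0,45,32,21.8,5,0,45,32,21.8,5,0,45,32,21.8,5,0,45,32,21.8,5,0,45,32,21.8,5,0,45,32,21.8,5,0])

```text
time_s: 2.25
ee_pos: [457.6, -194.1, 158.3]
ee_rot: [0.718, 0.696, -0.0, -0.0]
ft_force: [-0.0, 0.5, -0.1]
grip_width: 41.9
gripper_force: 0.0
```

```bash
python3 - <<'E'
from h import *
import pickle
w=grab_frame('wrist');save(w,'w1.png');pickle.dump(w,open('w1.pkl','wb'))
s=arm.read_state();print(s['time_s'],s['ee_pos'],s['ee_rot'],s['joint_pos'],s['grip_width'])
x,y,z,q=s['ee_rot']
print(np.degrees(np.arctan2(2*x*y,x*x-y*y)))
E
```

```text
2.3 [ 459.77505993 -189.60940276  157.40371349] [ 0.71736964  0.6966906   0.00144581 -0.00095297] [-0.4968178  -0.11213522  1.84487702  0.00337239  1.40980739 -0.46811431] 41.79755690589154
88.32434684227374
```

View pics/w1.png

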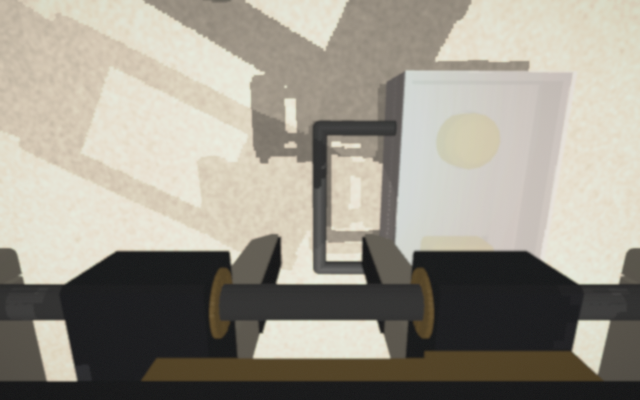

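Wrist view: the bar is a vertical line at u≈320, from v≈128 to 267, between the fingers at (265,290) and (378,290). Round kernel is at (468,140).

```bash
python3 - <<'E'
from h import *
import pickle
np.set_printoptions(precision=1,suppress=True)
w=pickle.load(open('w1.pkl','rb'))
w2=grab_frame('wrist');s=arm.read_state();print(s['time_s'],s['ee_pos'],np.array(w2['cam_to_world'])[:3,3]-np.array(w['cam_to_world'])[:3,3])
g=cv2.cvtColor(w2['pixels'],cv2.COLOR_RGB2GRAY)
for v in(150,180,200,220):
    print(v,np.where(g[v,300:345]<75)[0]+300)
for f in(w,w2):
  for z in(48.5,51):
    print(onz(f,(320,128),z),onz(f,(320,267),z),onz(f,(468,140),50))
a,b=pickle.load(open('f0.pkl','rb'))
print(tri(w2,(320,128),b,(394.9,242.3)),tri(w2,(320,267),b,(444.8,243.6)))
E
```

```text
2.35 [ 458.3 -191.8  157.6] [ 1.9  3.9 -0.7]
150 [310 311 312 313 314 315 316 317 318 319 320 321 322 323]
180 [311 312 313 314 315 316 317 318 319 320 321 322]
200 [321 322]
220 [321 322]
[ 460.1 -134.6   48.5] [ 456.4 -254.3   48.5] [ 578.2 -147.5   50. ]
[ 460.2 -134.5   51. ] [ 456.5 -253.2   51. ] [ 578.2 -147.5   50. ]
[ 462.3 -129.7   48.5] [ 458.8 -249.    48.5] [ 580.1 -142.3   50. ]
[ 462.3 -129.6   51. ] [ 458.9 -247.8   51. ] [ 580.1 -142.3   50. ]
(array([ 460. , -129.1,   72.8]), np.float64(4.735433457624847)) (array([ 457.2, -264.6,   13.8]), np.float64(2.1948400483548167))
```

>>> drive_tool(increments=[45,0,0,16,0,45,0,0,16,0,45,0,0,16,0,45,0,0,16,0,45,0,0,16,0,45,0,0,16,0,45,0,0,16,0,45,0,0,10,0,45,0,0,5,0,45,0,0,0,0])

```text
time_s: 3.35
ee_pos: [456.4, -195.7, 31.1]
ee_rot: [0.718, 0.696, -0.0, -0.001]
ft_force: [0.4, 0.8, 0.6]
grip_width: 41.9
gripper_force: 0.0
```

>>> drive_tool(increments=[0,0,0,0,0,0,0,0,0,0,0,0,0,0,0,0,0,0,0,0,0,0,0,0,0,0,0,0,0,0])

```text
time_s: 3.95
ee_pos: [455.9, -195.7, 31.8]
ee_rot: [0.718, 0.696, -0.001, -0.001]
ft_force: [-8.3, -0.1, 6.4]
grip_width: 11.1
gripper_force: 30.0
```

```bash
python3 - <<'E'
from h import *
import math
r=180.2;p0=(-180,8);prev=p0
t=0
for t in range(5,111,5):
    ph=math.radians(t+2.54);p=(-r*math.cos(ph),r*math.sin(ph))
    print(t,'dy %.1f dz %.1f'%(p[0]-prev[0],-(p[1]-prev[1])));prev=p
E
```

```text
5 dy 1.4 dz -15.6
10 dy 2.7 dz -15.5
15 dy 4.1 dz -15.2
20 dy 5.4 dz -14.8
25 dy 6.7 dz -14.2
30 dy 7.9 dz -13.6
35 dy 9.0 dz -12.9
40 dy 10.1 dz -12.0
45 dy 11.1 dz -11.1
50 dy 12.0 dz -10.1
55 dy 12.9 dz -9.0
60 dy 13.6 dz -7.9
65 dy 14.3 dz -6.6
70 dy 14.8 dz -5.4
75 dy 15.2 dz -4.1
80 dy 15.5 dz -2.7
85 dy 15.7 dz -1.4
90 dy 15.7 dz 0.0
95 dy 15.7 dz 1.4
100 dy 15.5 dz 2.7
105 dy 15.2 dz 4.1
110 dy 14.8 dz 5.4
```

>>> drive_tool(increments=[0,0,1.4,-15.6,0,0,0,2.7,-15.5,0,0,0,4.1,-15.2,0,0,0,5.4,-14.8,0,0,0,6.7,-14.2,0])

```text
time_s: 4.45
ee_pos: [474.7, -196.3, 106.6]
ee_rot: [0.718, 0.696, -0.002, -0.002]
ft_force: [-10.1, -2.6, 1.8]
grip_width: 11.2
gripper_force: 30.0
```

>>> drive_tool(increments=[0,0,7.9,-13.6,0,0,0,9,-12.9,0,0,0,10.1,-12,0,0,0,11.1,-11.1,0,0,0,12,-10.1,0,0,0,12.9,-9,0,0,0,13.6,-7.9,0])

```text
time_s: 5.15
ee_pos: [553.7, -199.2, 186.1]
ee_rot: [0.718, 0.696, -0.001, 0.0]
ft_force: [-4.8, -0.5, 5.5]
grip_width: 11.0
gripper_force: 30.0
```

```bash
python3 - <<'E'
from h import *
a=grab_frame('scene');b=grab_frame('wrist')
cv2.imwrite('pics/mid.png',np.vstack([cv2.resize(f['pixels'],(448,280))[:,:,::-1] for f in(a,b)]))
s=arm.read_state();print(s['ee_pos'],s['ft_force'],s['grip_width'])
E
```

```text
[ 555.52333726 -199.32277148  186.65424211] [-6.86010434  0.81274834 13.74975627] 10.92366265013389
```

View pics/mid.png

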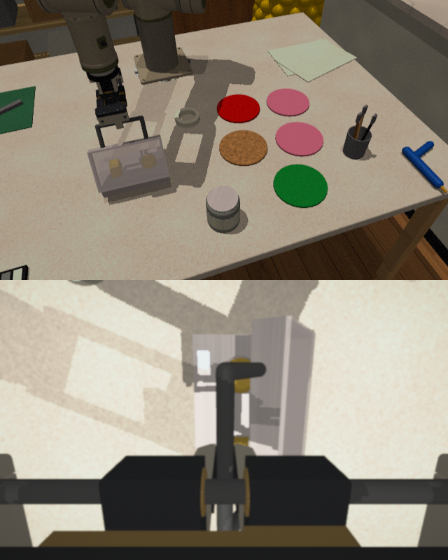

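The lid is following: in the scene view the bar is in the fingers at (122,130) with the lid raised about 60°, and the wrist view shows the bar gripped at (225,480).

>>> drive_tool(increments=[0,0,14.3,-6.6,0,0,0,14.8,-5.4,0,0,0,15.2,-4.1,0,0,0,15.5,-2.7,0,0,0,15.7,-1.4,0,0,0,15.7,0,0])

```text
time_s: 5.85
ee_pos: [645.3, -202.4, 204.1]
ee_rot: [0.718, 0.696, -0.001, 0.0]
ft_force: [-2.3, -3.0, 1.0]
grip_width: 11.2
gripper_force: 30.0
```

>>> drive_tool(increments=[0,0,15.7,1.4,0,0,0,15.5,2.7,0,0,0,12,3,0,0,0,0,0,0,0,0,0,0,0])

```text
time_s: 6.35
ee_pos: [688.3, -203.7, 196.6]
ee_rot: [0.718, 0.696, -0.0, 0.001]
ft_force: [0.3, -4.8, -0.0]
grip_width: 11.0
gripper_force: 30.0
```

>>> drive_tool(increments=[100,0,0,0,0,100,0,0,0,0,100,0,0,0,0,100,0,0,0,0,100,0,0,0,0,100,0,0,0,0,100,0,0,0,0,100,0,0,0,0])

```text
time_s: 7.15
ee_pos: [688.1, -202.9, 196.6]
ee_rot: [0.718, 0.696, -0.0, -0.0]
ft_force: [-0.5, 0.5, 0.4]
grip_width: 70.6
gripper_force: 0.0
```

>>> drive_tool(increments=[100,0,0,-20,0,100,0,0,-20,0,100,0,0,-20,0,100,0,0,-20,0,100,0,-25,0,0,100,10,-35,0,0,100,10,-40,0,0,100,10,-40,0,0,100,10,-40,0,0,100,10,-20,0,0,100,0,0,0,0,100,0,0,0,0])

```text
time_s: 8.35
ee_pos: [490.1, -146.7, 277.3]
ee_rot: [0.718, 0.696, 0.0, 0.001]
ft_force: [0.5, -0.5, -0.2]
grip_width: 92.7
gripper_force: 0.0
```

```bash
python3 - <<'E'
from h import *
import pickle
a=grab_frame('scene');b=grab_frame('top');w=grab_frame('wrist')
pickle.dump((a,b,w),open('f2.pkl','wb'))
A=cv2.resize(a['pixels'][130:290,100:340],(780,520))  # placeholder scale 3.25
W=w['pixels']
out=np.zeros((600,800,3),np.uint8)
out[:300,:450]=cv2.resize(a['pixels'][150:290,90:300],(450,300))
out[:300,450:]=cv2.resize(b['pixels'][120:270,345:520],(350,300))
out[300:,:480]=cv2.resize(W,(480,300))
cv2.imwrite('pics/open.png',out[:,:,::-1])
s=arm.read_state();print(s['time_s'],s['ee_pos'],s['ft_force'],s['grip_width'])
E
```

```text
8.5 [ 490.54761261 -146.94996157  276.584839  ] [-0.004307    0.6412327  -0.80761905] 93.1179177207945
```

View pics/open.png

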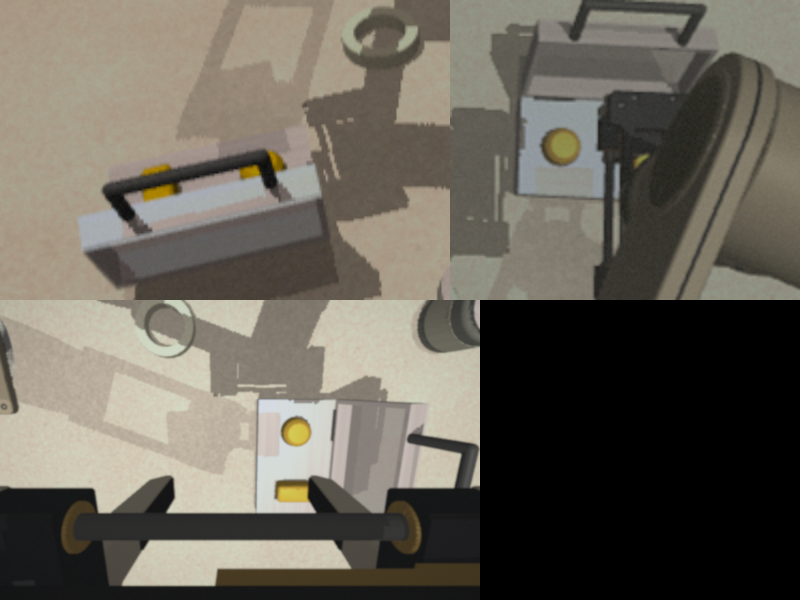

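Scene crop: the lid is tipped back past vertical, bar at (190,170), resting open. Top crop: round kernel at (562,146), clear. Wrist: round at (296,432), long at (293,491).

```bash
cat >> h.py <<'E'
def yel(f):
    m=cv2.inRange(cv2.cvtColor(f['pixels'],cv2.COLOR_RGB2HSV),(20,120,60),(34,255,255))
    return [(tuple(np.round(e[0],1)),tuple(np.round(e[1],1))) for e in(cv2.fitEllipse(c) for c in cv2.findContours(m,0,1)[0] if cv2.contourArea(c)>80)]
E
python3 - <<'E'
from h import *
import pickle
np.set_printoptions(precision=1,suppress=True)
a,b,w=pickle.load(open('f2.pkl','rb'))
for f in(a,b,w):
    for e in yel(f):print(e,onz(f,e[0],55))
    print()
B=[e for e in yel(b) if 375<e[0][0]<425 and 170<e[0][1]<215]
W=[e for e in yel(w) if 370<e[0][0]<420 and 150<e[0][1]<200]
print(B,W)
if B and W:print('round top',tri(b,B[0][0],w,W[0][0]))
s=arm.read_state();print(s['ee_pos'],s['joint_pos'])
E
```

```text
((np.float64(413.5), np.float64(14.5)), (np.float64(35.4), np.float64(122.5))) [-186.8  684.3   55. ]

((np.float64(400.7), np.float64(192.8)), (np.float64(16.0), np.float64(16.5))) [ 577.2 -147.    55. ]
((np.float64(593.4), np.float64(103.4)), (np.float64(8.1), np.float64(21.0))) [ 807.5 -624.7   55. ]

((np.float64(390.2), np.float64(255.0)), (np.float64(29.5), np.float64(50.0))) [ 574.2 -245.2   55. ]
((np.float64(394.6), np.float64(175.5)), (np.float64(35.8), np.float64(37.1))) [ 577.5 -146.6   55. ]

[((np.float64(400.7), np.float64(192.8)), (np.float64(16.0), np.float64(16.5)))] [((np.float64(394.6), np.float64(175.5)), (np.float64(35.8), np.float64(37.1)))]
round top (array([ 576.8, -146.2,   58.3]), np.float64(0.26132151525105446))
[ 490.5 -146.9  276.6] [-0.4 -0.1  1.6  0.   1.6 -0.4]
```

>>> drive_tool(increments=[62,0,0,0,8.2,62,0,0,0,8.2,62,0,0,0,8.2,62,0,0,0,8.2,62,0,0,0,8.2,62,0,0,0,8.2,62,0,0,0,8.2,62,0,0,0,8.2,62,0,0,0,8.2,62,0,0,0,8.2,62,0,0,0,8])

```text
time_s: 9.6
ee_pos: [490.4, -146.9, 276.2]
ee_rot: [1.0, -0.019, -0.0, -0.0]
ft_force: [-0.2, -0.3, -0.2]
grip_width: 57.7
gripper_force: 0.0
```

>>> drive_tool(increments=[62,20,-0.7,20,0,62,22,-0.7,25,0,62,22,-0.7,25,0,62,22.8,-0.7,25,0,62,0,0,25,0,62,0,0,25,0,62,0,0,11.6,0,62,0,0,0,0,62,0,0,0,0])

```text
time_s: 10.5
ee_pos: [577.2, -146.8, 120.8]
ee_rot: [1.0, -0.016, 0.0, 0.0]
ft_force: [0.5, 0.1, 0.7]
grip_width: 57.6
gripper_force: 0.0
```

```bash
python3 - <<'E'
from h import *
np.set_printoptions(precision=2,suppress=True)
w=grab_frame('wrist');save(w,'w3.png')
s=arm.read_state();print(s['time_s'],s['ee_pos'],s['joint_pos'],s['ft_force'],s['grip_width'])
x,y,z,q=s['ee_rot'];print(np.degrees(np.arctan2(2*x*y,x*x-y*y)))
for e in yel(w):print(e,onz(w,e[0],57))
E
```

```text
10.55 [ 577.73 -146.96  121.62] [-0.34  0.18  1.61  0.    1.35  1.27] [ 0.74  0.38 -0.22] 57.42559592042831
-1.7979326651312877
((np.float64(595.0), np.float64(374.3)), (np.float64(9.9), np.float64(26.1))) [ 439.96 -362.47   57.  ]
((np.float64(512.9), np.float64(359.4)), (np.float64(14.8), np.float64(21.6))) [ 455.93 -295.16   57.  ]
((np.float64(364.0), np.float64(368.7)), (np.float64(22.9), np.float64(322.7))) [ 450.87 -177.22   57.  ]
((np.float64(323.3), np.float64(210.9)), (np.float64(57.8), np.float64(60.9))) [ 582.4  -148.51   57.  ]
((np.float64(460.2), np.float64(211.5)), (np.float64(56.1), np.float64(88.0))) [ 579.02 -245.08   57.  ]
```

View pics/w3.png

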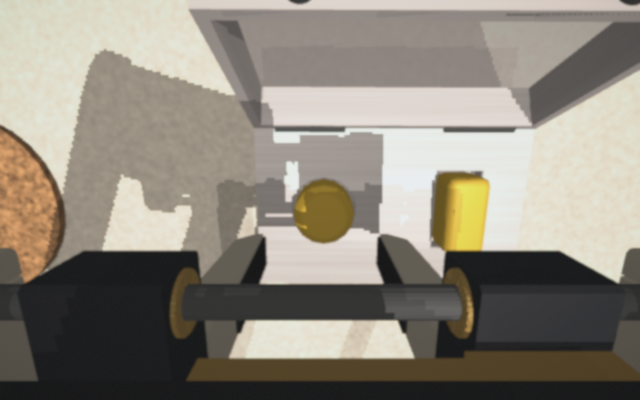

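Wrist view: round kernel at (323,211), centred between the fingertips at (250,250) and (390,250). The long one is at (462,212). The way down is clear.

>>> drive_tool(increments=[62,1.5,0,20,0,62,0,0,20,0,62,0,0,16,0,62,0,0,10,0,62,0,0,6,0,62,0,0,4,0,62,0,0,1.5,0,62,0,0,0,0,62,0,0,0,0])

```text
time_s: 11.45
ee_pos: [578.6, -146.8, 43.2]
ee_rot: [1.0, -0.016, 0.0, 0.0]
ft_force: [-0.1, 0.6, 0.1]
grip_width: 57.5
gripper_force: 0.0
```

>>> drive_tool(increments=[54,0,0,0,0,50,0,0,0,0,48,0,0,0,0,40,0,0,0,0,0,0,0,0,0,0,0,0,0,0,0,0,0,0,0])

```text
time_s: 12.15
ee_pos: [578.4, -147.0, 42.8]
ee_rot: [1.0, -0.016, 0.0, 0.0]
ft_force: [-0.8, -2.6, 1.9]
grip_width: 42.5
gripper_force: 30.0
```

>>> drive_tool(increments=[0,0,0,-3,0,0,0,0,-6,0,0,0,0,-10,0,0,0,0,-15,0,0,0,0,-15,0,0,0,0,-15,0,0,0,0,-16,0,0,0,0,0,0])

```text
time_s: 12.95
ee_pos: [580.3, -147.2, 126.6]
ee_rot: [1.0, -0.016, 0.003, 0.001]
ft_force: [0.7, -0.4, -0.3]
grip_width: 42.4
gripper_force: 30.0
```

```bash
python3 - <<'E'
from h import *
import pickle
np.set_printoptions(precision=2,suppress=True)
w=grab_frame('wrist');a=grab_frame('scene')
out=np.vstack([cv2.resize(w['pixels'][100:,:],(640,300)),cv2.resize(a['pixels'][90:290,60:487],(640,300))])
cv2.imwrite('pics/lift.png',out[:,:,::-1])
s=arm.read_state();print(s['time_s'],s['ee_pos'],s['ft_force'],s['grip_width'])
E
```

```text
13.05 [ 578.6  -146.69  123.27] [ 0.44 -0.43 -0.15] 42.54507430534356
```

View pics/lift.png

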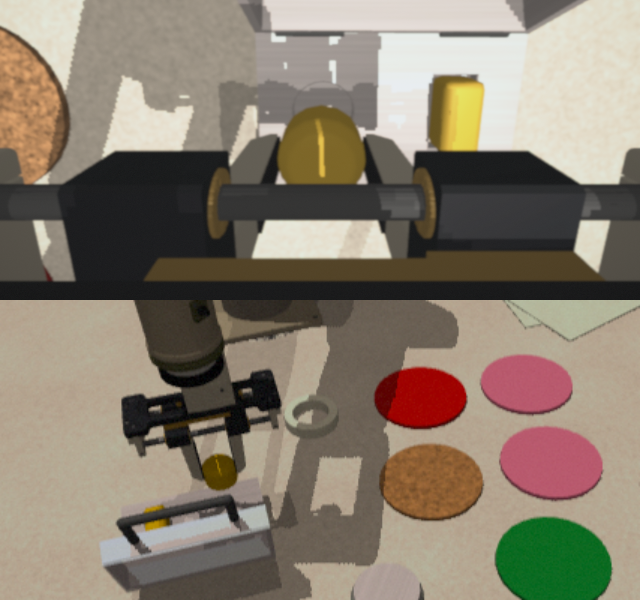

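The kernel at (320,145) is held upright in the fingers, the empty nest shows above it and the long kernel is still at (457,112). I'll carry it to the cork mat.

>>> drive_tool(increments=[0,0,-10,0,0,0,-0.7,-20,0,0,0,-0.8,-30.6,0,0,0,-0.8,-30.6,0,0,0,-0.8,-30.6,0,0,0,-0.8,-30.6,0,0,0,-0.8,-30.6,0,0,0,-0.8,-30.6,0,0,0,-0.8,-30.6,0,0,0,-0.8,-30.6,0,0,0,-0.5,-20,0,0,0,0,-10,0,0])

```text
time_s: 14.25
ee_pos: [578.8, 160.6, 121.2]
ee_rot: [1.0, -0.015, -0.001, -0.0]
ft_force: [0.2, 0.2, -1.0]
grip_width: 42.7
gripper_force: 30.0
```

>>> drive_tool(increments=[0,0,0,0,0,0,0,0,0,0,0,0,0,20,0,0,0,0,20,0,0,0,0,20,0,0,0,0,10,0,0,0,0,10,0,0,0,0,0,0,0,0,0,0,0])

```text
time_s: 15.15
ee_pos: [580.5, 158.1, 43.1]
ee_rot: [1.0, -0.016, 0.0, -0.0]
ft_force: [0.2, 0.4, -0.5]
grip_width: 42.7
gripper_force: 30.0
```

```bash
python3 - <<'E'
from h import *
np.set_printoptions(precision=2,suppress=True)
a=grab_frame('scene');w=grab_frame('wrist')
s=arm.read_state();print(s['time_s'],s['ee_pos'],s['ft_force'],s['grip_width'])
print(proj(a,(580,158,8)))
out=np.vstack([cv2.resize(w['pixels'][100:,:],(640,300)),cv2.resize(a['pixels'][140:260,260:430],(425,300))[:, :].repeat(1,0) if 0 else cv2.copyMakeBorder(cv2.resize(a['pixels'][140:260,260:430],(425,300)),0,0,0,215,0)])
cv2.imwrite('pics/mat.png',out[:,:,::-1])
E
```

```text
15.25 [581.01 158.39  43.74] [ 0.16 -0.51  0.06] 42.85416821972072
[347.55 209.24]
```

View pics/mat.png

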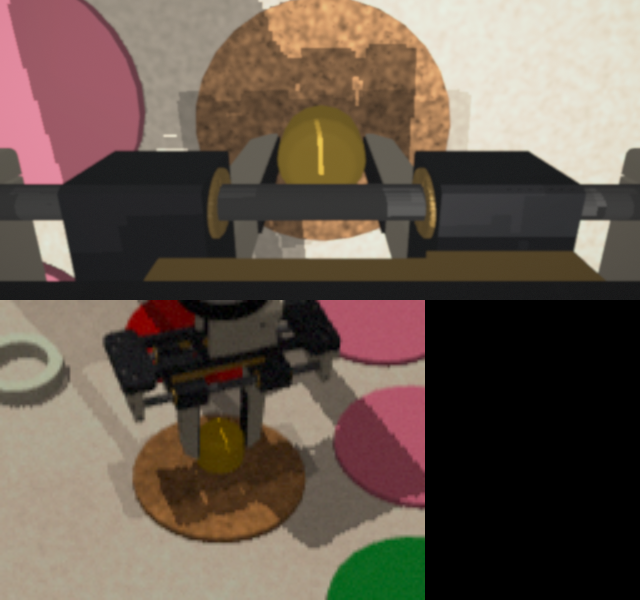

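The kernel is centred over the cork mat (wrist (322,145), mat centre about (322,118) lower down). I'll lower it slowly until it touches.

>>> drive_tool(increments=[0,0,0,5,0,0,0,0,5,0,0,0,0,4,0,0,0,0,2,0,0,0,0,1,0,0,0,0,1,0,0,0,0,0,0,0,0,0,0,0])

```text
time_s: 16.05
ee_pos: [580.3, 158.3, 24.7]
ee_rot: [1.0, -0.016, 0.0, -0.0]
ft_force: [0.2, -0.0, -0.7]
grip_width: 42.6
gripper_force: 30.0
```

>>> drive_tool(increments=[0,0,0,0.5,0,0,0,0,0.5,0,0,0,0,0.5,0,0,0,0,0,0,0,0,0,0,0])

```text
time_s: 16.55
ee_pos: [580.1, 158.3, 23.0]
ee_rot: [1.0, -0.016, -0.0, 0.0]
ft_force: [-0.7, 0.9, -0.1]
grip_width: 42.7
gripper_force: 30.0
```

>>> drive_tool(increments=[0,0,0,0.5,0,0,0,0,0,0,0,0,0,0,0])

```text
time_s: 16.85
ee_pos: [580.2, 158.3, 22.8]
ee_rot: [1.0, -0.016, 0.0, -0.0]
ft_force: [-0.7, -0.3, 1.8]
grip_width: 42.8
gripper_force: 30.0
```

>>> drive_tool(increments=[0,0,0,0.5,0,0,0,0,0,0,0,0,0,0,0])

```text
time_s: 17.15
ee_pos: [580.3, 158.3, 22.8]
ee_rot: [1.0, -0.016, 0.0, -0.0]
ft_force: [-2.7, 0.1, 6.0]
grip_width: 42.9
gripper_force: 30.0
```

Contact, at 6 N. I'll open slowly and retreat straight up.

>>> drive_tool(increments=[48,0,0,-0.5,0,50,0,0,0,0,55,0,0,0,0,65,0,0,0,0,65,0,0,0,0])

```text
time_s: 17.65
ee_pos: [580.0, 158.3, 22.4]
ee_rot: [1.0, -0.016, -0.0, 0.0]
ft_force: [0.3, -0.4, -0.4]
grip_width: 59.4
gripper_force: 0.0
```

>>> drive_tool(increments=[65,0,0,-5,0,65,0,0,-10,0,65,0,0,-20,0,65,0,0,-25,0,65,0,0,-30,0,65,0,0,-30,0,65,-20,0,-30,0,65,-30,0,-20,0,65,-40,0,0,0,65,-40,0,0,0,65,0,0,0,0,65,0,0,0,0])

```text
time_s: 18.85
ee_pos: [450.1, 162.6, 193.8]
ee_rot: [1.0, -0.015, 0.001, -0.0]
ft_force: [-0.3, -0.3, -0.2]
grip_width: 60.3
gripper_force: 0.0
```

```bash
python3 - <<'E'
from h import *
np.set_printoptions(precision=2,suppress=True)
a=grab_frame('scene');w=grab_frame('wrist');b=grab_frame('top')
s=arm.read_state();print(s['time_s'],s['ee_pos'],s['ft_force'],s['grip_width'])
for f in(w,b):
    for e in yel(f):print(e,onz(f,e[0],38))
out=np.zeros((600,800,3),np.uint8)
out[:300]=cv2.resize(a['pixels'][130:290,80:507],(800,300))
out[300:,:480]=cv2.resize(w['pixels'],(480,300));out[300:,480:]=cv2.resize(b['pixels'][110:260,230:390],(320,300))
cv2.imwrite('pics/end.png',out[:,:,::-1])
E
```

```text
19.0 [451.4  162.41 193.4 ] [-0.76  0.38 -1.15] 60.605835900305244
((np.float64(617.3), np.float64(370.6)), (np.float64(16.2), np.float64(42.2))) [ 236.83 -161.88   38.  ]
((np.float64(384.3), np.float64(371.3)), (np.float64(16.3), np.float64(26.0))) [243.57  98.2   38.  ]
((np.float64(275.5), np.float64(371.6)), (np.float64(17.9), np.float64(36.5))) [246.76 219.86  38.  ]
((np.float64(225.8), np.float64(370.6)), (np.float64(18.2), np.float64(54.3))) [249.7  275.33  38.  ]
((np.float64(479.9), np.float64(366.9)), (np.float64(25.0), np.float64(152.5))) [246.19  -8.15  38.  ]
((np.float64(321.3), np.float64(48.4)), (np.float64(47.1), np.float64(53.5))) [579.8 158.6  38. ]
((np.float64(442.4), np.float64(194.4)), (np.float64(10.6), np.float64(26.0))) [ 576.74 -253.14   38.  ]
((np.float64(275.8), np.float64(190.6)), (np.float64(15.3), np.float64(17.1))) [579.63 158.01  38.  ]
((np.float64(593.4), np.float64(103.4)), (np.float64(8.3), np.float64(20.5))) [ 813.12 -636.1    38.  ]
```

View pics/end.png

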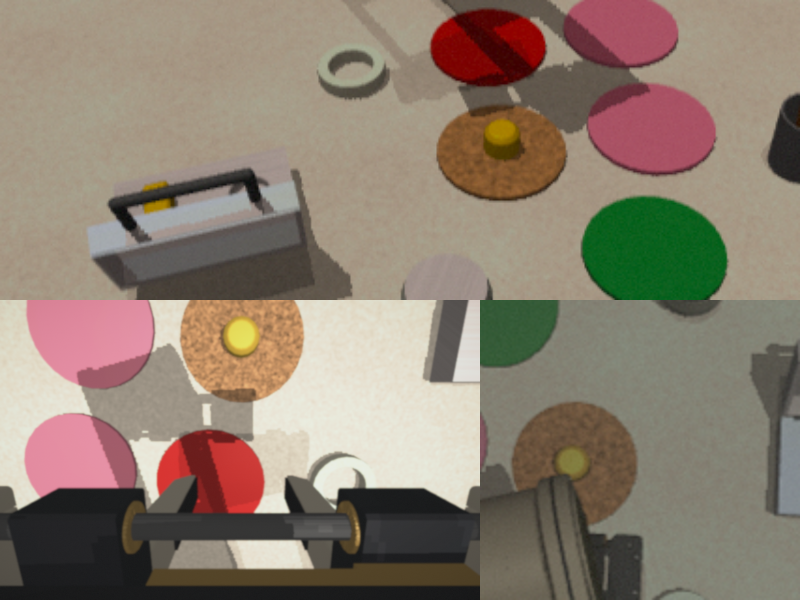

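The kernel stands upright at the mat's centre (scene (502,138), wrist (241,336)). The lid is still open and the long kernel is in its nest at (157,196). Handing in.

```bash
python3 -c "
from h import *
print(order.job_done())"
```

```text
the job is handed in; nothing more can be done
None
```

The job is handed in at about 19 s: the lid rests open past vertical, the round kernel stands flat side down at the centre of the cork mat, and the long kernel is still in its nest.

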